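Make room in the ratchet spice rack

ROBOT

A 6-joint arm with a two-finger parallel gripper is mounted at the origin on a cart in front of the work surface, level with it; the furniture and walls round the work are solid. World frame = base frame: x ahead of the robot, y to its left, z up, the work surface at z = 0. Lengths are in mm, angles in rad, forces in N, time in s.
With the tool pointing down it reaches from about 425 to 925 mm from the base axis. Payload 12.5 kg.
Tool frame: the origin (TCP) lies on the centre line of the jaws, within the pads' length; the fingertips stand 11 mm ahead of it and the grasp point (between the pads) lies 8 mm behind it (robot.tip_extent is the distance from the TCP to the fingertips, in mm); z points along the fingers, y is the line along which they close (so a half turn about z gives the same grasp; the last joint's range is limited). The gripper opens to 85 mm and grips with 20 to 120 N. Pads are 22 mm wide; open, the fingers measure 114 mm over their backs; the gripper's body (76 mm by 85 mm) begins 54 mm behind the grasp point. The pads swing forward as they close: fully open they stand 13 mm farther back than shut.
Start: joints at [1.232, 0.491, 1.559, -0, 1.092, -0.106], TCP at [144.17, 608.16, 242.327] pointing down, gripper open.
Joint ranges: [-3.1, 3.1], [-0.84, 2.19], [0.05, 2.79], [-1.13, 4.28], [0.06, 2.93], [-2.69, 2.69]. Speed limits (rad/s): [2.22, 2.22, 2.79, 3.14, 3.14, 3.14].

INTERFACE

Orientations are given as a rotation vector (axis times angle).
In Python, from workcell import robot gives the robot as it stands.
- The arm moves only by the tool servo_tool, never from a script. Its arguments are lists of equal length, an entry for each row: "gripper": the gripper's target within -1 to 1 (shut at 1, half-way at 0, fully open at -1); "translation": the shift along the tool's x, y, z in units of 50 mm (1.0 is 50 mm), a list of three; "turn": the turn about the tool's z in rad. In form: {"gripper": [gripper, ...], "translation": [[dx, dy, dz], ...], "turn": [turn, ...]}. A call has 1 to 20 rows; each row is the pose to reach, as a shift and turn from the pose commanded when the call began, along the tool's axes at that moment; what a row does not reach only later rows make up. A row lasts 1/10 s, in which the tool goes at most 50 mm and 8.59 degrees, less where a joint would pass 70% of its speed; a pose out of reach is approached as far as the arm can. A call with a gripper value outside its range is refused whole. The fingers move at their own pace and stop on an object; "squeeze" is the grip in N (left out, the last holds). Time passes only in rows, so rows that repeat a pose let the fingers close. It gives the time, the measured TCP pose, the force, the opening and the grip force at its end, in the units of the state.
- robot.get_obs(): the state, without advancing time (a new reading comes with each control period).
- robot.get_image(name): name is "scene" or "top"; returns the picture (480x640x3 uint8, red, green, blue); there is no depth.
- robot.camera_model(name): a dict with "vfov" (degrees; the focal length in pixels is half the picture's height over the tangent of half this angle, whatever the lens; pixels are square), "cx", "cy" (the principal point, pixels), "origin" and "attitude" of the camera in the world. Camera axes: x right, y down, z forward; pixel columns grow to the right and rows downward; lengths in mm; the calibration is good to about 2 mm. A picture is of the moment at which its call begins. camera_model takes no time and is no camera call.
- robot.hand_in(): hands the job in; it is judged then, once.
The state is a dict: "clock": time; "joint_pos": joint angles; "joint_velocities": joint speeds; "effort": joint torques, N m; "eef_pos": TCP position; "eef_rot": TCP orientation; "force": force on the tool from outside, world axes, zero at the start; "wrist_torque": the same for the moment, N m; "grip_width": opening from 0.0 (shut) to 1.0 (fully open); "finger_force": force on a finger pad.
Only numpy, scipy, OpenCV 4.12 (cv2) and the standard library are available. Lean on these libraries where they do the work, as an engineer would, in place of code of your own. Each camera call takes 0.05 s, during which the arm holds its last target. There are 200 camera calls.

TASK

Make room in the spice rack for another jar: press down the red release button on top of the rack's sliding stop and, keeping it down, push the stop along its rail, away from the jars in the rack, as far as it goes, then let the button spring back up. Push, do not grip: neither pinch the upright fence beside the button nor touch its outer side, and leave the jars and the mug standing where they are.

Things in the scene. Friction and masses are not known exactly. Their poses are not given: they have to be found in the camera images.
- rack: Light wood spice rack, fixed, 125 mm deep (x) by 370 mm long (y). Origin: centre of its underside on the worktop, z up. +y runs along its steel rail, from the fixed wooden end (y = -0.173) to the free end (y = +0.180); yaw varies. The rail, 12 mm wide, saw teeth below, lies behind the jars at x = +0.045, z = 0.052 to 0.066. Three spice jars stand at x = -0.014 between fixed end and sliding stop.
- stop (a joint): Travel of the sliding stop along the rail to the rack's +y, away from its jars, m: 0 nearest the jars, 0.129 at the hard far end; starts at 0 to 0.03. It is a wooden plate 106 mm wide, 88 mm high, on a grey carriage. Release up: ratchet teeth 8 mm apart block it towards +y (after up to 8 mm of play). Release held down: it slides with 2 to 3 N.
- release (a joint): How far the red release button on the carriage is pressed straight down, m: 0 up, 0.010 fully down. A spring lifts it, about 3 N at first, 7 N at the end. The pawl is clear of the teeth from about 0.005 on and springs back when let go, so hold the button down while pushing the stop. With the pawl on a tooth's slope it may stand up to 0.004 down by itself.
- button_top (a point): Centre of the top face of the red release button, 40 mm (rack's x) by 36 mm (rack's y), level, 100 mm above the worktop when up. It travels with the stop and sinks when pressed. Nothing is above it. The tops of the jars in the rack are 116 mm above the worktop, their axes 59 mm from the button's centre line towards the rack's -x.
- fence (a point): Point on the inner face (towards the button, rack's -y) of the grey upright fence on the carriage, 22 mm from the button's centre towards the rack's +y and 12 mm above the button's top. The fence is 44 mm wide (rack's x), 9 mm thick, its top 124 mm above the worktop: a fingertip holding the button down pushes the stop by this face. Its outer side is not to be touched.
- rack_jar_1_mid (a point): Spice jar 1 of 3 standing in the rack, glass with a red cap, 45 mm diameter, 106 mm tall; the point is on its axis half-way up. Loose; to be left alone.
- rack_jar_2_mid (a point): Spice jar 2 of 3 standing in the rack, glass with a red cap, 45 mm diameter, 106 mm tall; the point is on its axis half-way up. Loose; to be left alone.
- rack_jar_3_mid (a point): Spice jar 3 of 3 standing in the rack, glass with a red cap, 45 mm diameter, 106 mm tall; the point is on its axis half-way up. Loose; to be left alone.
- waiting_jar_mid (a point): The same kind of spice jar (45 mm diameter, 106 mm tall) standing on the worktop past the rack's free end; point on its axis half-way up. Loose; to be left alone.
- mug_mid (a point): Plain white mug, 92 mm diameter, 132 mm with handle, 105 mm tall, on the worktop beyond the rack's fixed end; point half-way up, near its axis. Loose; to be left alone.
Things that resemble listed ones, but are neither listed nor needed, are in the scene too. Leave any blue or purple look-alike of the part that bears rack_jar_3_mid alone.

How it is judged (in metres and radians):
On the way, in this order (a step that is already met when the one before it is completed fails the run):
1. the release is pressed at least 6 mm, with the stop still in the near half of its travel (value of joint release above 0.006 m and value of joint stop below 0.06 m), for 0.1 s.
2. the stop has been pushed to the end of its travel (within 5 mm) (value of joint stop above 0.124 m), for 0.1 s.
At the end, for the whole second after the job is handed in: The sliding stop is at rest within 5 mm of the far end of its travel (more than 124 mm of 129), the red release is back up (less than 4 mm down), and the four spice jars and the mug stand upright (within 0.15 rad) and within 20 mm of where they stood (value of joint stop above 0.124 m and value of joint release below 0.004 m and velocity of joint stop below 0.005 m/s and angle between each of rack_jar_1_mid, rack_jar_2_mid, rack_jar_3_mid, waiting_jar_mid, mug_mid's own z axis and vertical below 0.15 rad and distance of each of rack_jar_1_mid, rack_jar_2_mid, rack_jar_3_mid, waiting_jar_mid, mug_mid from where it was at the start of the episode below 0.02 m); the robot touches nothing.
It fails at once if a jar or the mug is shifted by more than 20 mm, lifted or tipped by more than 0.15 rad (not (angle between each of rack_jar_1_mid, rack_jar_2_mid, rack_jar_3_mid, waiting_jar_mid, mug_mid's own z axis and vertical below 0.15 rad and distance of each of rack_jar_1_mid, rack_jar_2_mid, rack_jar_3_mid, waiting_jar_mid, mug_mid from where it was at the start of the episode below 0.02 m)).
It fails at once if the outer side of the fence is touched (the fence is pinched) (contact force between the fingers and fence_back above 1 N).
It also fails if it takes over 34 s, if anything falls off the work surface, if the arm or the gripper's body presses on something with over 40 N, if the wrist force passes 120 N, or if a joint passes its speed limit or range.

## Working session

There is one attempt and no reset: what is moved stays moved. The work goes in short steps, Python scripts to look and compute and a tool call to move; the robot and the scene stay as the last step left them, time stands still between calls to the robot, and variables do not carry over. Pictures are saved under pics/ and viewed, at most 10 in all, crops included, and the job is handed in when it is done.

Besides the shell and the picture viewer there is one more tool, called after "Emit:" by a JSON object that holds its "op" and its "data", one argument or row to a line. servo_tool: Moves the arm, as the interface text tells. Its arguments: {"type":"object","properties":{"gripper":{"type":"array"},"translation":{"type":"array"},"turn":{"type":"array"},"squeeze":{"type":"number"}},"required":["gripper","translation","turn"]}

```bash
mkdir -p pics
python3 - <<'E'
from workcell import robot
import cv2
for n in("scene","top"):
    cv2.imwrite(f"pics/{n}0.png",robot.get_image(n)[:,:,::-1]); print(n,robot.camera_model(n))
o=robot.get_obs();print({k:o[k] for k in("clock","eef_pos","eef_rot","force","grip_width")})
E
```

```text
scene {'vfov': 46.665981200543385, 'cx': 315.85011646409185, 'cy': 226.67014978270757, 'origin': array([-298.8297166 , -786.96073038,  840.3901118 ]), 'attitude': array([-1.99244529,  0.90743013, -0.4859008 ])}
top {'vfov': 48.2344792106118, 'cx': 317.45535113127914, 'cy': 231.84378391340874, 'origin': array([ 378.17640326,  -53.19220081, 1170.31740924]), 'attitude': array([-2.15969711,  2.14677409, -0.11915331])}
{'clock': 0.1, 'eef_pos': array([144.1184074 , 607.95544817, 241.77547427]), 'eef_rot': array([-3.64875933e-01, -3.12009945e+00,  1.56700331e-03]), 'force': array([ 0.48400468, -0.02506416, -0.49697171]), 'grip_width': 1.000816403885599}
```

View pics/scene0.png

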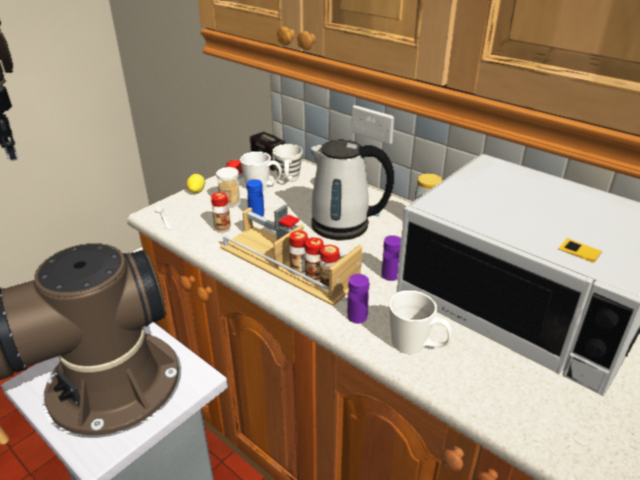

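View pics/top0.png

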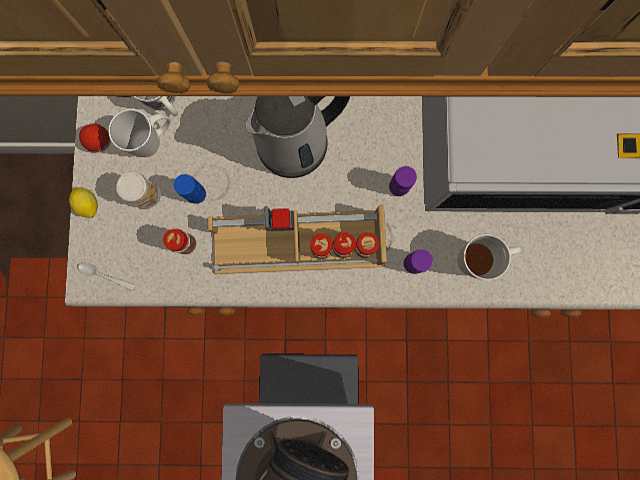

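The top view shows the red button at about (281,218), with the fence just left of it (about 268). The rack's free end is to the left, the jars are at (320–367,244), and the kettle stands behind the rail. I'll zoom in on both views.

Run:
```python
import cv2,numpy as np
a=cv2.imread("pics/top0.png")[170:290,190:400]; b=cv2.imread("pics/scene0.png")[190:310,210:370]
a=cv2.resize(a,(800,457),interpolation=cv2.INTER_CUBIC);cv2.imwrite("pics/ta.png",a)
cv2.imwrite("pics/sb.png",cv2.resize(b,(800,600),interpolation=cv2.INTER_CUBIC))
```

```text
(no output)
```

View pics/ta.png

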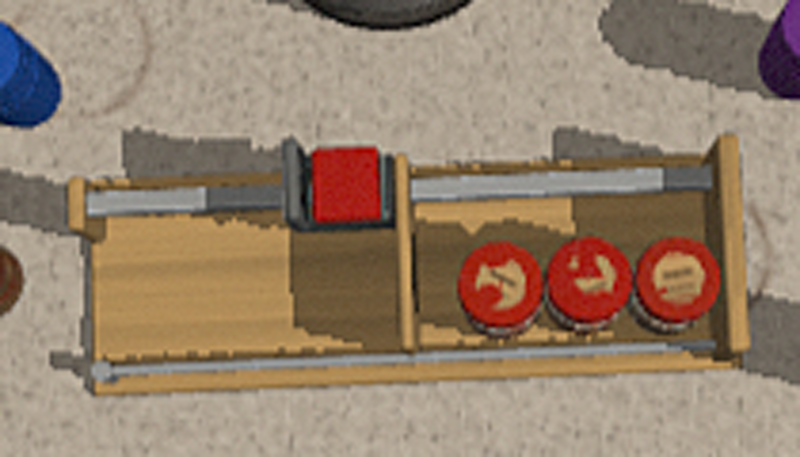

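View pics/sb.png

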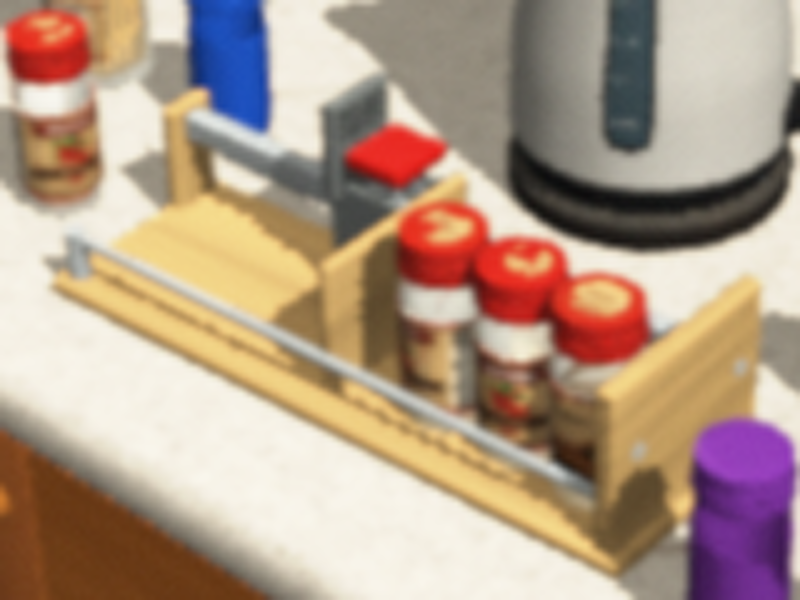

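```bash
cat > h.py <<'E'
import numpy as np,cv2
from scipy.spatial.transform import Rotation as R
from workcell import robot
def ray(n,px,z):
    m=robot.camera_model(n); f=240/np.tan(np.radians(m['vfov']/2))
    d=R.from_rotvec(m['attitude']).apply([(px[0]-m['cx'])/f,(px[1]-m['cy'])/f,1.])
    o=m['origin']; return o+d*(z-o[2])/d[2]
def red(im,box):
    x0,y0,x1,y1=box; c=im[y0:y1,x0:x1].astype(int)
    k=(c[...,0]>120)&(c[...,1]<50)&(c[...,2]<50); y,x=np.nonzero(k); return x.mean()+x0,y.mean()+y0,k.sum()
E
python3 - <<'E'
from h import *
t=cv2.imread("pics/top0.png")[...,::-1]; s=cv2.imread("pics/scene0.png")[...,::-1]
p=lambda x,y:(190+x*210/800,170+y*120/457)
b=red(t,(266,205,293,232)); print(b,ray("top",b,100))
c=red(s,(278,213,300,229)); print(c,ray("scene",c,100))
for l in([(90,204),(710,179)],):
    A,B=[ray("top",p(*q),66) for q in l]; d=A-B; print("rail",A,B,np.degrees(np.arctan2(d[1],d[0])))
A,B=ray("top",p(98,392),10),ray("top",p(740,365),10);d=A-B;print(A,B,np.degrees(np.arctan2(d[1],d[0])))
A,B=[ray("top",p(*q),116) for q in((501,282),(678,278))];d=A-B;print(A,B,np.degrees(np.arctan2(d[1],d[0])))
print(R.from_rotvec(robot.get_obs()["eef_rot"]).as_matrix().round(3))
print("stopplate",ray("top",p(403,157),98),ray("top",p(406,345),98))
print("kettle spout", ray("top",(255,120),200))
E
```

```text
(np.float64(280.36624203821657), np.float64(218.02866242038218), np.int64(314)) [536.90149115  34.44473364 100.        ]
(np.float64(288.35714285714283), np.float64(221.28571428571428), np.int64(112)) [527.65395126  30.30512412 100.        ]
rail [529.57867189 176.24251187  66.        ] [ 545.10962582 -162.59808672   66.        ] 92.62434824175782
[429.42220107 180.05630614  10.        ] [ 446.96354575 -184.43122361   10.        ] 92.75529360578011
[482.9850078  -49.01205833 116.        ] [ 485.58054627 -140.73228919  116.        ] 91.62094797183063
[[-0.973  0.231 -0.   ]
 [ 0.231  0.973 -0.001]
 [ 0.    -0.001 -1.   ]]
stopplate [551.28361857   3.55363735  98.        ] [451.20616844   0.8161463   98.        ]
kettle spout [707.47339192  76.6294042  200.        ]
```

Emit:
{"op": "servo_tool", "data": {
  "gripper": [1,1,1,1,1,1,1,1,1,1,1,1,1,1,1,1,1,1,1,1],
  "translation": [
    [-0.64,-0.59,0],
    [-1.28,-1.17,0],
    [-1.93,-1.76,0],
    [-2.57,-2.34,0],
    [-3.21,-2.93,0],
    [-3.85,-3.51,0],
    [-4.5,-4.1,0],
    [-5.14,-4.68,0],
    [-5.78,-5.27,0],
    [-6.4,-5.85,0],
    [-7.1,-6.4,0],
    [-7.7,-7.0,0],
    [-8.35,-7.6,0.2],
    [-9.0,-8.2,0.5],
    [-9.6,-8.8,0.8],
    [-10.28,-9.36,1.2],
    [-10.28,-9.36,1.6],
    [-10.28,-9.36,1.6],
    [-10.28,-9.36,1.6],
    [-10.28,-9.36,1.6]
  ],
  "turn": [0.08,0.16,0.24,0.32,0.4,0.48,0.56,0.64,0.72,0.8,0.88,0.96,1.04,1.12,1.2,1.29,1.29,1.29,1.29,1.29]
}}

```text
clock: 2.1
eef_pos: [536.3, 34.9, 163.3]
eef_rot: [2.165, 2.275, 0.001]
force: [-0.1, 0.4, -0.0]
grip_width: -0.002
finger_force: 0.0
```

Run:
```python
from h import *
o=robot.get_obs();print(o["clock"],o["eef_pos"],o["force"],o["grip_width"]);print(R.from_rotvec(o["eef_rot"]).as_matrix().round(3))
a=cv2.resize(robot.get_image("scene")[170:310,200:360,::-1],(686,600),interpolation=cv2.INTER_CUBIC)
cv2.imwrite("pics/s1.png",a)
```

```text
2.1 [536.33483466  34.8909361  163.3190815 ] [-0.08166952  0.42174002 -0.02045821] -0.0021809242296067306
[[-0.049  0.999  0.001]
 [ 0.999  0.049  0.   ]
 [-0.     0.001 -1.   ]]
```

View pics/s1.png

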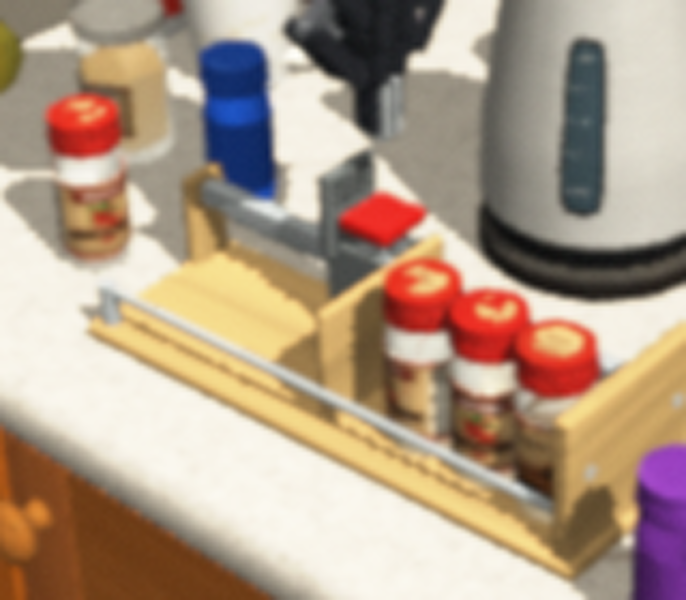

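The shut fingertips (crop 380,130) hang above the button (crop 382,218), with the fence to their left. I'll check this by projecting the points.

Run:
```python
from h import *
s=cv2.imread("pics/scene0.png")[...,::-1]
print(ray("scene",(200+382*160/686,170+218*140/600),100), ray("scene",(200+380*160/686,170+132*140/600),152))
for c in [(340,215),(385,240),(425,212),(382,193)]: print(ray("scene",(200+c[0]*160/686,170+c[1]*140/600),100).round(1))
```

```text
[530.2494221   30.24812838 100.        ] [537.4512265   36.44754877 152.        ]
[516.7  50.9 100. ]
[514.4  12.9 100. ]
[551.2  15.8 100. ]
[550.1  49.1 100. ]
```

Emit:
{"op": "servo_tool", "data": {
  "gripper": [1,1,1,1,1,1,1,1,1,1],
  "translation": [
    [0,0,0.3],
    [0,0,0.6],
    [0,0,0.9],
    [0,0,1.0],
    [0,0,1.06],
    [0,0,1.12],
    [0,0,1.18],
    [0,0,1.2],
    [0,0,1.2],
    [0,0,1.2]
  ],
  "turn": [0,0,0,0,0,0,0,0,0,0]
}}

```text
clock: 3.15
eef_pos: [536.4, 34.4, 103.0]
eef_rot: [2.167, 2.274, 0.001]
force: [-3.3, 2.7, 6.3]
grip_width: -0.001
finger_force: 3.1
```

Emit:
{"op": "servo_tool", "data": {
  "gripper": [1,1,1,1,1,1,1,1,1,1,1,1,1,1,1,1,1,1,1,1],
  "translation": [
    [0,0,0],
    [0.06,0,0],
    [0.12,0,0],
    [0.18,0,0],
    [0.26,0,0],
    [0.34,0,0],
    [0.44,0,0],
    [0.54,0,0],
    [0.64,0,0],
    [0.74,0,0],
    [0.84,0,0],
    [0.94,0,0],
    [1.04,0,0],
    [1.14,0,0],
    [1.24,0,0],
    [1.34,0,0],
    [1.44,0,0],
    [1.54,0,0],
    [1.64,0,0],
    [1.74,0,0]
  ],
  "turn": [0,0,0,0,0,0,0,0,0,0,0,0,0,0,0,0,0,0,0,0]
}}

```text
clock: 5.15
eef_pos: [532.2, 121.1, 103.1]
eef_rot: [2.167, 2.274, 0.001]
force: [-2.6, -2.9, 6.3]
grip_width: 0.002
finger_force: 3.1
```

Run:
```python
from h import *
o=robot.get_obs();print(o["clock"],o["eef_pos"],o["force"])
im=robot.get_image("scene")
cv2.imwrite("pics/s2.png",cv2.resize(im[170:310,200:360,::-1],(686,600),interpolation=cv2.INTER_CUBIC))
```

```text
5.15 [532.24202624 121.07651725 103.05147625] [-2.64981701 -2.87199122  6.33422429]
```

View pics/s2.png

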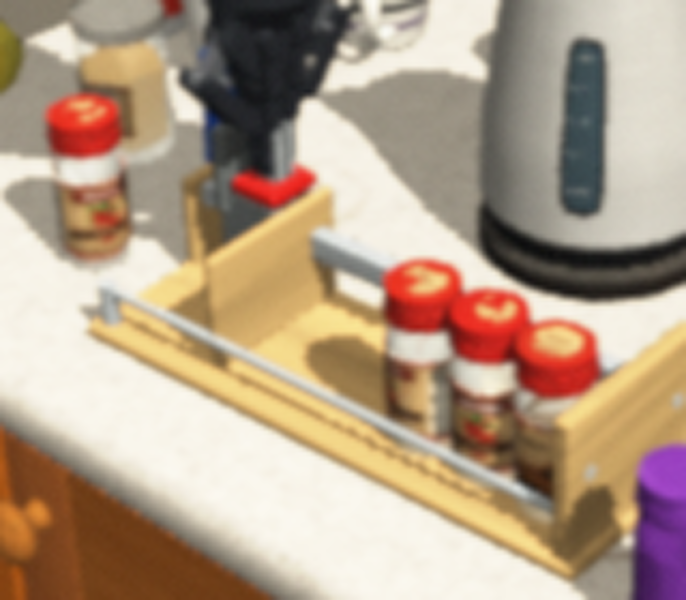

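The stop has moved with the fingertips and the button is still held down. Next I'll push on to the hard end.

Emit:
{"op": "servo_tool", "data": {
  "gripper": [1,1,1,1,1,1,1,1],
  "translation": [
    [0.06,0,0],
    [0.12,0,0],
    [0.18,0,0],
    [0.24,0,0],
    [0.3,0,0],
    [0.34,0,0],
    [0.38,0,0],
    [0.38,0,0]
  ],
  "turn": [0,0,0,0,0,0,0,0]
}}

```text
clock: 6.0
eef_pos: [531.3, 140.2, 103.1]
eef_rot: [2.167, 2.274, 0.001]
force: [-3.5, 0.9, 6.3]
grip_width: 0.003
finger_force: 3.1
```

Emit:
{"op": "servo_tool", "data": {
  "gripper": [1,1,1,1,1,1],
  "translation": [
    [0.04,0,0],
    [0.08,0,0],
    [0.12,0,0],
    [0.16,0,0],
    [0.2,0,0],
    [0.2,0,0]
  ],
  "turn": [0,0,0,0,0,0]
}}

```text
clock: 6.6
eef_pos: [531.2, 150.0, 103.2]
eef_rot: [2.166, 2.274, 0.001]
force: [-1.4, -2.9, 5.2]
grip_width: 0.004
finger_force: 3.1
```

Emit:
{"op": "servo_tool", "data": {
  "gripper": [1,1,1,1,1],
  "translation": [
    [0.04,0,0],
    [0.08,0,0],
    [0.12,0,0],
    [0.12,0,0],
    [0.12,0,0]
  ],
  "turn": [0,0,0,0,0]
}}

```text
clock: 7.1
eef_pos: [531.3, 155.9, 103.3]
eef_rot: [2.166, 2.273, 0.003]
force: [-0.5, -3.3, 6.3]
grip_width: 0.0
finger_force: 3.0
```

Run:
```python
from h import *
o=robot.get_obs();print(o["clock"],o["eef_pos"],o["force"])
im=robot.get_image("scene")
cv2.imwrite("pics/s3.png",cv2.resize(im[170:310,200:360,::-1],(686,600),interpolation=cv2.INTER_CUBIC))
```

```text
7.1 [531.27260664 155.86546649 103.26604213] [-0.52261915 -3.32645253  6.27540179]
```

View pics/s3.png

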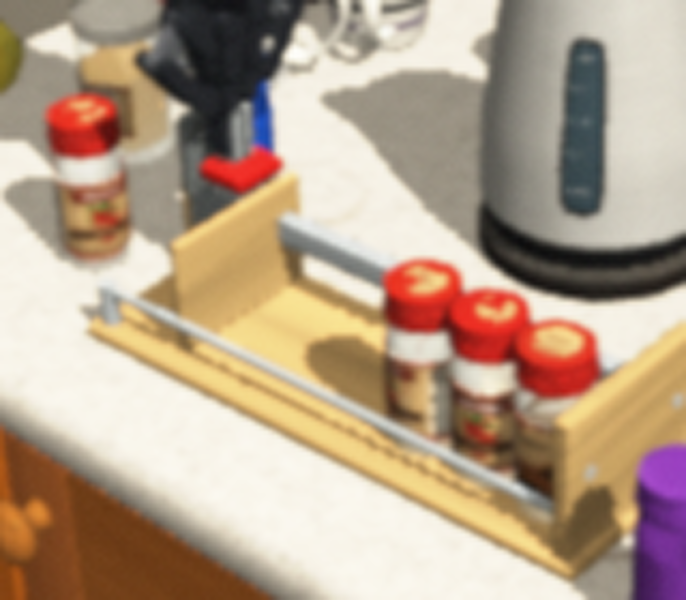

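The stop is near the free end, but the force is still only sliding friction, so I'll push further.

Emit:
{"op": "servo_tool", "data": {
  "gripper": [1,1,1,1,1],
  "translation": [
    [0.04,0,0],
    [0.08,0,0],
    [0.12,0,0],
    [0.12,0,0],
    [0.12,0,0]
  ],
  "turn": [0,0,0,0,0]
}}

```text
clock: 7.65
eef_pos: [531.1, 159.8, 103.3]
eef_rot: [2.165, 2.272, -0.001]
force: [1.1, -21.6, 7.8]
grip_width: 0.002
finger_force: 12.2
```

Hard end reached: the push force rose to 21 N. I'll ease off slightly, then lift straight up.

Emit:
{"op": "servo_tool", "data": {
  "gripper": [1,1,1,1,1,1,1,1,1,1,1,1],
  "translation": [
    [-0.03,0,0],
    [-0.03,0,0],
    [-0.03,0,-0.06],
    [-0.03,0,-0.12],
    [-0.03,0,-0.18],
    [-0.03,0,-0.24],
    [-0.03,0,-0.5],
    [-0.03,0,-0.9],
    [-0.03,0,-1.4],
    [-0.03,0,-2.0],
    [-0.03,0,-2.4],
    [-0.03,0,-2.4]
  ],
  "turn": [0,0,0,0,0,0,0,0,0,0,0,0]
}}

```text
clock: 8.85
eef_pos: [531.4, 160.7, 225.3]
eef_rot: [2.165, 2.272, 0.007]
force: [0.2, -0.1, 0.4]
grip_width: -0.002
finger_force: 0.0
```

Run:
```python
from h import *
o=robot.get_obs();print(o["clock"],o["eef_pos"],o["force"])
im=robot.get_image("scene")
a=cv2.resize(im[170:310,200:360,::-1],(686,600),interpolation=cv2.INTER_CUBIC)
cv2.imwrite("pics/s4.png",a)
```

```text
8.85 [531.37223367 160.730651   225.27049145] [ 0.20667656 -0.12049435  0.36863796]
```

View pics/s4.png

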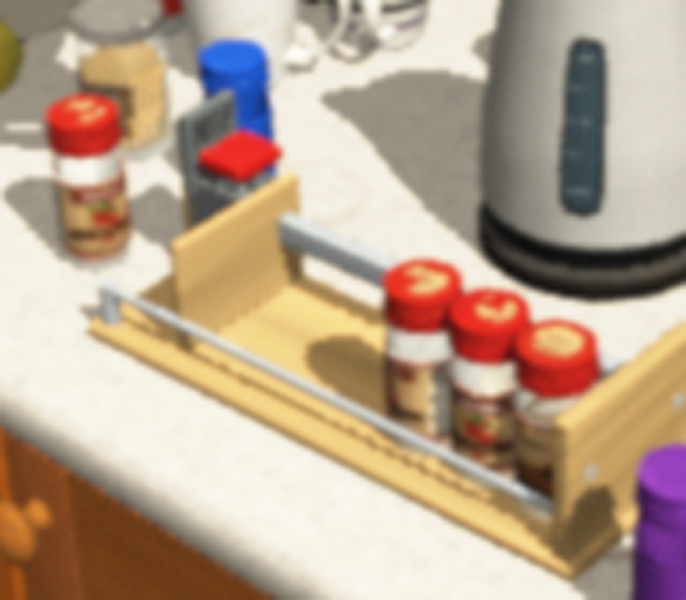

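```bash
python3 -c "
from workcell import robot
print(robot.hand_in())"
```

```text
the job is handed in; nothing more can be done
None
```

I pressed the release and pushed the stop by its fence until it hit the far end (the push force rose to about 21 N). I then let the button spring back up and handed the job in: the last picture shows the button up and the rack jars and waiting jar where they stood. The mug was not re-checked, and hand-in gave no verdict.

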